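Check the chocolate conveyor's latching stop button

ROBOT

A 7-joint arm with a two-finger parallel gripper is mounted at the origin on the work surface. World frame = base frame: x ahead of the robot, y to its left, z up, the work surface at z = 0. Lengths are in mm, angles in degrees, forces in N, time in s.
With the tool pointing down it reaches from about 425 to 875 mm from the base axis. Payload 4.7 kg.
Tool frame: the origin (TCP) lies midway between the tips of the shut fingers; the grasp point (between the pads) lies behind it (env.pinch_z is the z of the grasp point in the tool frame, in mm); z points along the fingers, y is the line along which they close (so a half turn about z gives the same grasp; the last joint's range is limited). The gripper opens to 85 mm and grips with 20 to 120 N. Pads are 22 mm wide; open, the fingers measure 114 mm over their backs; the gripper's body (76 mm by 85 mm) begins 54 mm behind the grasp point. The pads swing forward as they close: fully open they stand 13 mm farther back than shut.
Start: joints at [-71.9, 18.392, -4.016, 83.108, 1.295, 78.541, -3.26], TCP at [193.232, 620.634, 231.349] pointing down, gripper open.
Joint ranges: [-163.93, 163.93], [-17.29, 119.83], [-79.2, 71.16], [3.27, 140.29], [-89.18, 269.18], [5.43, 117.66], [-154.24, 154.24]. Speed limits (degrees/s): [147.25, 147.25, 180, 180, 180, 180, 180].

INTERFACE

Orientations are given as a 3x3 rotation matrix whose columns are the frame's x, y, z axes.
In Python, from cell import env, imaging, workorder gives the robot as it stands.
- The arm moves only by the tool apply_moves, never from a script. Its argument "motion" is a list of rows, each a list of 7 numbers: the shift along the world's x, y, z scaled (see below), then the turn, a rotation vector about the world's x, y, z scaled (see below), then the opening, from -1 (shut) to 1 (fully open). A call has 1 to 5 rows; each row is the pose to reach, as a shift and turn from the pose commanded when the call began; what a row does not reach only later rows make up. The controller multiplies each number of a shift by 250 mm and each number of a turn by pi/2 rad. A row lasts 1/10 s, in which the tool goes at most 50 mm and 8.59 degrees, less where a joint would pass 70% of its speed; a pose out of reach is approached as far as the arm can. A call with a number of a shift or a turn outside -1 to 1 is refused whole. A call with a gripper value outside its range is refused whole. The fingers move at their own pace and stop on an object; "squeeze" is the grip in N (left out, the last holds). Time passes only in rows, so rows that repeat a pose let the fingers close. It gives the time, the measured TCP pose, the force, the opening and the grip force at its end, in the units of the state.
- env.observe(): the state, without advancing time (a new reading comes with each control period).
- imaging.capture(name): name is "scene" or "top" or "wrist"; returns the picture (384x512x3 uint8, red, green, blue); there is no depth.
- imaging.camera_info(name): a dict with "fx", "fy", "cx", "cy" (pixels), "cam_to_world" (4x4, takes a point from camera to world coordinates); the wrist camera has in their place "tool_from_camera" (4x4, takes a point from camera to tool coordinates, whose origin is the TCP and whose axes are the flange's). Camera axes: x right, y down, z forward; pixel columns grow to the right and rows downward; lengths in mm; the calibration is good to about 2 mm. A picture is of the moment at which its call begins: read the wrist's pose just before it. camera_info takes no time and is no camera call.
- workorder.close_job(): hands the job in; it is judged then, once.
The state is a dict: "time_s": time; "q": joint angles; "qd": joint speeds; "joint_torque": joint torques, N m; "position": TCP position; "orientation": TCP orientation; "contact_force": force on the tool from outside, world axes, zero at the start; "torque": the same for the moment, N m; "gripper_width": finger opening in mm; "finger_force": force on a finger pad.
Only numpy, scipy, OpenCV 4.12 (cv2) and the standard library are available. Lean on these libraries where they do the work, as an engineer would, in place of code of your own. Each camera call takes 0.05 s, during which the arm holds its last target. There are 200 camera calls.

TASK

Do the start-of-shift check of the conveyor's stop: using the fingertips and without gripping it, press the red three-lobed mushroom button on the yellow box in until it latches and stays in by itself when you let go, then push a lobe round clockwise (seen from above) until the button springs back out, and let it turn back to rest. Go gently on the button, do not press the green start button, and leave everything else on the table where it is.

Things in the scene. Friction and masses are not known exactly. Their poses are not given: they have to be found in the camera images.
- stop_station: Yellow enclosure, 110 x 110 mm and 80 mm high, bolted to the table, with the red stop button on its top. Origin: centre of its underside, z up; its yaw varies.
- cap_top (a point): Centre of the flat top face of the red stop button's head, on its vertical axis; 114 mm above the table with the button out. It goes down with the head and turns with it.
- red_cap: Red mushroom head, 20 mm thick, flat-topped. Origin on its vertical axis at the underside, z up. A disc of radius 27 mm with three lobes (upright cylinders of radius 11 mm, centred 30 mm from the axis) at 0, 120 and 240 deg from its x axis, which is parallel to the station's x axis when untwisted. Underside 14 mm above the yellow box when out, 5 mm when latched; white arrows mark clockwise.
- stop_press (a joint): How far the red head is pressed in, m: 0 = out, 0.0125 = hard stop. Springy: about 5 N to start, about 10 N near the bottom. Pushed past about 10 mm it latches, and when let go it stays in at about 9 mm. It latches only if untwisted.
- stop_twist (a joint): Twist of the red head, rad: 0 = at rest, grows clockwise seen from above, stop at 0.9. A spring (0.05 N m at 0, 0.15 N m at 0.9) turns it back to 0 when let go. When latched in, a twist past about 0.35 frees the latch and the head springs out by itself; then it turns back to 0.
- start_station: Grey enclosure, 100 x 100 mm and 70 mm high, with a round green start button (32 mm across) on top; to be left alone. Origin: centre of its underside. May stand to the left or the right of the stop.
- start (a joint): How far the green start button is pressed, m (0 = out, 0.006 = fully in).
- scraper: Loose scraper with a wooden handle and pink blade, 220 x 45 x 14 mm, lying on the table between the two stations. Origin under its middle.
- truffle_board: Loose white board, 160 x 130 mm, with six truffles on it, 38 mm high in all. Origin: centre of its underside.
- bowl: Loose steel bowl, 150 mm across, 65 mm high. Origin: centre of its underside.
- dish: Loose blue ceramic dish, 120 mm across, 35 mm high. Origin: centre of its underside.
- glove_box: Loose white and blue glove carton, 120 x 230 x 75 mm. Origin: centre of its underside.
- towel_roll: Loose paper towel roll standing upright, 110 mm across, 270 mm high. Origin: centre of its underside.

How it is judged:
By the outcome, as a careful person would: the job done as asked, in the order asked, and still so for the second after the job is handed in, with the robot touching nothing.
It also fails if it takes over 48 s, if anything falls off the work surface, if the arm or the gripper's body presses on something with over 40 N, if the wrist force passes 120 N, or if a joint passes its speed limit or range.

## Working session

There is one attempt and no reset: what is moved stays moved. The work goes in short steps, Python scripts to look and compute and a tool call to move; the robot and the scene stay as the last step left them, time stands still between calls to the robot, and variables do not carry over. Pictures are saved under pics/ and viewed, at most 10 in all, crops included, and the job is handed in when it is done.

Besides the shell and the picture viewer there is one more tool, called after "Call:" by a JSON object that holds its "name" and its "arguments". apply_moves: Moves the arm, as the interface text tells. Shifts and turns lie within -1 to 1; 1 stands for 250 mm of shift or pi/2 rad of turn. Its arguments: {"type":"object","properties":{"motion":{"type":"array"},"squeeze":{"type":"number"}},"required":["motion"]}

```bash
mkdir -p pics; cat > h.py <<'E'
import numpy as np, cv2
from cell import env, imaging, workorder
def info(n):
    i=imaging.camera_info(n)
    if 'cam_to_world' in i: return i,np.array(i['cam_to_world'])
    s=env.observe(); T=np.eye(4); T[:3,:3]=s['orientation']; T[:3,3]=s['position']
    return i,T@np.array(i['tool_from_camera'])
def ray(I,uv):
    i,T=I; d=np.array([(uv[0]-i['cx'])/i['fx'],(uv[1]-i['cy'])/i['fy'],1.])
    return T[:3,3],T[:3,:3]@d
def plane(I,uv,z):
    o,d=ray(I,uv); return o+d*(z-o[2])/d[2]
def tri(a,b):
    (o,d),(p,e)=a,b; d=d/np.linalg.norm(d); e=e/np.linalg.norm(e)
    t=np.linalg.lstsq(np.c_[d,-e],p-o,rcond=None)[0]; x,y=o+d*t[0],p+e*t[1]
    return (x+y)/2,np.linalg.norm(x-y)
def red(im):
    h=cv2.cvtColor(im,cv2.COLOR_RGB2HSV); return (((h[...,0]<8)|(h[...,0]>172))&(h[...,1]>150)&(h[...,2]>70)).astype(np.uint8)*255
def save(n,im): cv2.imwrite('pics/'+n+'.png',im[...,::-1])
E
python3 - <<'E'
from h import *
s=env.observe(); print(s['position'],s['orientation'],env.pinch_z,s['time_s'])
ims=[]
for n in ('scene','top'):
    im=imaging.capture(n); I=info(n); np.save(n,im); ims.append(im)
    print(n,I[1][:3,3].round(),I[0]['fx'])
    for c in cv2.findContours(red(im),0,2)[0]:
        if cv2.contourArea(c)>30: print(cv2.contourArea(c),cv2.boundingRect(c))
save('a',ims[0]); save('b',ims[1])
E
```

```text
[193.11027307 620.09952548 230.22076107] [[-9.54812223e-01  2.97209388e-01 -4.45795357e-04]
 [ 2.97209697e-01  9.54810449e-01 -1.84435352e-03]
 [-1.22509116e-04 -1.89350599e-03 -9.99998200e-01]] -18.700000000000003 0.0
scene [1181.  949.  924.] 418.67184911799217
141.5 (215, 161, 19, 13)
top [ 270.    5. 1477.] 358.1159218801673
140.5 (274, 160, 17, 17)
```

View pics/a.png

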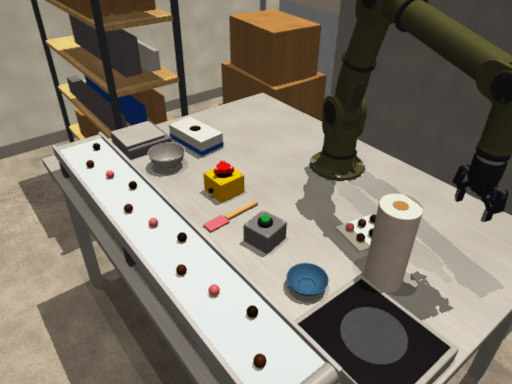

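View pics/b.png

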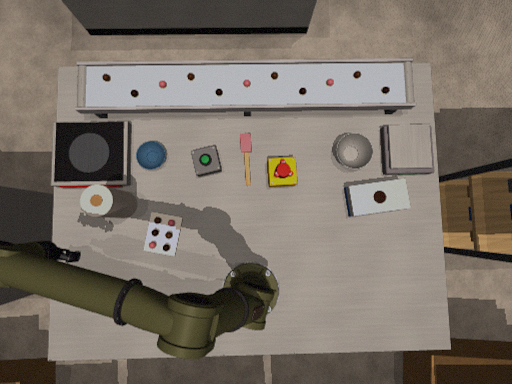

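The scene view shows the red button at about (224,167) on its yellow box, the green start button at (266,219), the scraper between them, and the towel roll close to the gripper. The top view has the red button at (283,169), green at (205,159) and the roll at (97,200).

```bash
cat > m.py <<'E'
from h import *
im={n:np.load(n+'.npy') for n in('scene','top')}; I={n:info(n) for n in im}
c={}
for n in im:
    k=max(cv2.findContours(red(im[n]),0,2)[0],key=cv2.contourArea); M=cv2.moments(k); c[n]=(M['m10']/M['m00'],M['m01']/M['m00'])
print(c,'cap tri',tri(ray(I['scene'],c['scene']),ray(I['top'],c['top'])),'plane',plane(I['top'],c['top'],110),plane(I['scene'],c['scene'],106))
for nm,a,b in [('green',(266,219),(205,159)),('roll',(400,206),(97,200))]:
    print(nm,tri(ray(I['scene'],a),ray(I['top'],b)))
h=cv2.cvtColor(im['top'],cv2.COLOR_RGB2HSV); m=((h[...,0]>20)&(h[...,0]<35)&(h[...,1]>150)).astype(np.uint8)
m|=(red(im['top'])>0)
k=max(cv2.findContours(m,0,2)[0],key=cv2.contourArea); r=cv2.minAreaRect(k); P=np.array([plane(I['top'],p,80) for p in cv2.boxPoints(r)])
print(P.round(),P.mean(0)); e=np.diff(P,axis=0); print(np.linalg.norm(e,axis=1),np.degrees(np.arctan2(e[:,1],e[:,0])))
i=imaging.camera_info('wrist'); print(i)
E
python3 m.py
```

```text
{'scene': (223.24028268551237, 167.56183745583039), 'top': (282.52669039145906, 169.60142348754448)} cap tri (array([ 473.17777246, -133.22093501,  104.75170337]), np.float64(0.6426254317470858)) plane [ 472.14926285 -132.48762661  110.        ] [ 474.44977662 -131.84869799  106.        ]
green (array([522.14347507, 169.86472908,  85.55390233]), np.float64(3.416505978973368))
roll (array([357.20240184, 510.00259395, 267.07683353]), np.float64(0.7972842263753113))
[[ 525.  -74.   80.]
 [ 531. -186.   80.]
 [ 417. -191.   80.]
 [ 411.  -80.   80.]] [ 471.09581121 -132.70230841   80.        ]
[112.09520754 114.00086551 111.20795538] [ -86.56697155 -177.50862843   93.30433326]
{'fx': 302.90944445796663, 'fy': 302.90944445796663, 'cx': 256.42265828589103, 'cy': 192.71932909138394, 'tool_from_camera': array([[-1.12762013e-03, -9.55134344e-01, -2.96170750e-01,
         7.65077456e+01],
       [ 9.99998909e-01, -7.94481426e-04, -1.24516821e-03,
        -1.74076791e-01],
       [ 9.54000761e-04, -2.96171831e-01,  9.55134198e-01,
        -1.43119654e+02],
       [ 0.00000000e+00,  0.00000000e+00,  0.00000000e+00,
         1.00000000e+00]])}
```

Call:
{"name": "apply_moves", "arguments": {"motion": [[0, 0, 0.2, 0, 0, 0.06, -1], [0, 0, 0.4, 0, 0, 0.12, -1], [0.1, -0.1, 0.5, 0, 0, 0.19, -1], [0.24, -0.24, 0.5, 0, 0, 0.19, -1], [0.4, -0.4, 0.5, 0, 0, 0.19, -1]], "squeeze": 20}}

```text
time_s: 0.6
position: [289.1, 524.8, 357.1]
orientation: [[-1.0, 0.001, 0.001], [0.001, 1.0, 0.001], [-0.001, 0.001, -1.0]]
contact_force: [1.7, -0.5, -0.2]
gripper_width: 12.5
finger_force: 0.0
```

Call:
{"name": "apply_moves", "arguments": {"motion": [[0.16, -0.16, 0, 0, 0, 0, -1], [0.3, -0.32, 0, 0, 0, 0, -1], [0.44, -0.5, 0, 0, 0, 0, -1], [0.54, -0.7, 0, 0, 0, 0, -1], [0.6, -0.88, 0, 0, 0, 0, -1]]}}

```text
time_s: 1.1
position: [432.5, 321.2, 355.5]
orientation: [[-1.0, 0.004, -0.001], [0.004, 1.0, -0.001], [0.001, -0.001, -1.0]]
contact_force: [0.6, -0.7, 0.1]
gripper_width: -0.1
finger_force: 0.0
```

Call:
{"name": "apply_moves", "arguments": {"motion": [[0.04, -0.2, -0.1, 0, 0, 0, -1], [0.06, -0.4, -0.1, 0, 0, 0, -1], [0.06, -0.6, -0.1, 0, 0, 0, -1], [0.06, -0.8, -0.1, 0, 0, 0, -1], [0.06, -1, -0.1, 0, 0, 0, -1]]}}

```text
time_s: 1.6
position: [445.8, 77.5, 330.9]
orientation: [[-1.0, 0.003, -0.0], [0.003, 1.0, 0.0], [0.0, 0.0, -1.0]]
contact_force: [0.8, -0.2, 0.1]
gripper_width: -0.0
finger_force: 0.0
```

Call:
{"name": "apply_moves", "arguments": {"motion": [[0.04, -0.2, -0.2, 0, 0, 0, -1], [0.07, -0.4, -0.3, 0, 0, 0, -1], [0.09, -0.6, -0.4, 0, 0, 0, -1], [0.09, -0.73, -0.4, 0, 0, 0, -1], [0.09, -0.73, -0.4, 0, 0, 0, -1]]}}

```text
time_s: 2.1
position: [466.9, -108.8, 229.6]
orientation: [[-1.0, 0.011, -0.003], [0.011, 1.0, -0.002], [0.003, -0.002, -1.0]]
contact_force: [-0.2, 0.2, -0.1]
gripper_width: 0.2
finger_force: 0.0
```

```bash
cat > w.py <<'E'
from h import *
import sys
s=env.observe(); print(s['position'].round(1) if hasattr(s['position'],'round') else s['position'], s['time_s'], np.round(s['q'],1))
I=info('wrist'); im=imaging.capture('wrist'); save(sys.argv[1],im)
k=max(cv2.findContours(red(im),0,2)[0],key=cv2.contourArea); M=cv2.moments(k); u=(M['m10']/M['m00'],M['m01']/M['m00'])
print('cap',u,cv2.boundingRect(k),plane(I,u,112)); np.save('w_ray_'+sys.argv[1],np.array(ray(I,u)))
E
python3 w.py c
```

```text
[ 466.9 -108.8  229.6] 2.1 [-25.8  -4.1  34.4 107.6   2.5  75.9  97.3]
cap (226.10782889426957, 191.62889426957224) (187, 164, 79, 72) [ 469.41092114 -136.55006681  112.        ]
```

View pics/c.png

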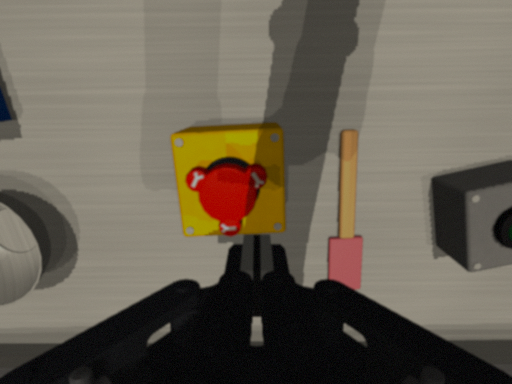

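The wrist view shows the cap at (228,192), with its lobes at (197,180), (257,176) and (231,227). The third lobe points to +x. The arm was still moving, so I'll let it settle, come lower and measure again.

Call:
{"name": "apply_moves", "arguments": {"motion": [[0, 0, -0.1, 0, 0, 0, -1], [0, 0, -0.2, 0, 0, 0, -1], [0, 0, -0.2, 0, 0, 0, -1], [0, 0, -0.2, 0, 0, 0, -1]]}}

```text
time_s: 2.55
position: [468.8, -102.0, 181.7]
orientation: [[-1.0, 0.002, -0.001], [0.002, 1.0, 0.0], [0.001, 0.0, -1.0]]
contact_force: [-0.2, -0.7, 0.8]
gripper_width: -0.2
finger_force: 0.0
```

```bash
cat >> w.py <<'E'
m=cv2.drawContours(np.zeros(im.shape[:2],np.uint8),[cv2.convexHull(k)],-1,255,-1)
h=cv2.cvtColor(im,cv2.COLOR_RGB2HSV); wm=((h[...,1]<90)&(h[...,2]>110)&(m>0)).astype(np.uint8)
n,_,st,ce=cv2.connectedComponentsWithStats(wm)
L=[plane(I,ce[j],114) for j in range(1,n) if st[j,4]>15]
for p in L: print('arrow',p.round(1))
if len(L)==3:
    c=np.mean(L,0); print('centre',c.round(1),[ (round(np.hypot(*(p-c)[:2]),1),round(np.degrees(np.arctan2((p-c)[1],(p-c)[0])),1)) for p in L])
o,d=np.load('w_ray_c.npy'); print('height/xy by two wrist views',tri((o,d),ray(I,u)))
E
python3 w.py d
```

```text
[ 468.8 -102.   181.7] 2.55 [-25.7  -1.8  34.6 111.4   1.1  70.1  98.3]
cap (211.20274691690935, 206.7627368496746) (163, 173, 97, 86) [ 469.0520871  -135.90585805  112.        ]
arrow [ 456.8 -161.8  114. ]
arrow [ 454.3 -110.6  114. ]
arrow [ 504.4 -136.2  114. ]
centre [ 471.8 -136.2  114. ] [(np.float64(29.7), np.float64(-120.4)), (np.float64(31.0), np.float64(124.4)), (np.float64(32.5), np.float64(-0.0))]
height/xy by two wrist views (array([ 472.24314358, -137.46427779,  102.89651582]), np.float64(0.26031700830235865))
```

View pics/d.png

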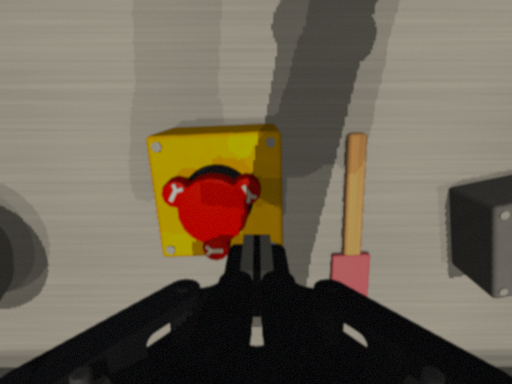

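The settled view agrees: cap at (211,207), arrows around (472,-136) at 30–32 mm radius, lobes near 0/120/240°. I'll aim for (472,-135).

Call:
{"name": "apply_moves", "arguments": {"motion": [[0.013, -0.132, 0, 0, 0, 0, -1], [0.013, -0.132, -0.12, 0, 0, 0, -1], [0.013, -0.132, -0.23, 0, 0, 0, -1], [0.013, -0.132, -0.23, 0, 0, 0, -1]]}}

```text
time_s: 3.0
position: [470.5, -135.2, 122.3]
orientation: [[-1.0, 0.003, -0.004], [0.003, 1.0, 0.0], [0.004, 0.0, -1.0]]
contact_force: [-0.3, 0.3, -0.4]
gripper_width: 0.0
finger_force: 0.0
```

Call:
{"name": "apply_moves", "arguments": {"motion": [[0, 0, -0.02, 0, 0, 0, -1], [0, 0, -0.04, 0, 0, 0, -1], [0, 0, -0.05, 0, 0, 0, -1], [0, 0, -0.05, 0, 0, 0, -1]]}}

```text
time_s: 3.4
position: [473.3, -135.7, 112.6]
orientation: [[-1.0, 0.003, 0.003], [0.003, 1.0, 0.0], [-0.003, 0.0, -1.0]]
contact_force: [0.2, 0.4, 4.2]
gripper_width: 0.2
finger_force: 2.3
```

Call:
{"name": "apply_moves", "arguments": {"motion": [[0, 0, -0.01, 0, 0, 0, -1], [0, 0, -0.02, 0, 0, 0, -1], [0, 0, -0.028, 0, 0, 0, -1], [0, 0, -0.032, 0, 0, 0, -1], [0, 0, -0.032, 0, 0, 0, -1]]}}

```text
time_s: 3.9
position: [473.4, -135.7, 105.2]
orientation: [[-1.0, 0.003, 0.003], [0.003, 1.0, 0.001], [-0.003, 0.001, -1.0]]
contact_force: [-0.8, 0.7, 7.5]
gripper_width: 0.4
finger_force: 3.4
```

Call:
{"name": "apply_moves", "arguments": {"motion": [[0, 0, -0.005, 0, 0, 0, -1], [0, 0, -0.01, 0, 0, 0, -1], [0, 0, -0.01, 0, 0, 0, -1]]}}

```text
time_s: 4.2
position: [473.4, -135.7, 102.6]
orientation: [[-1.0, 0.003, 0.003], [0.003, 1.0, 0.001], [-0.003, 0.001, -1.0]]
contact_force: [-0.8, 1.3, 7.9]
gripper_width: 0.3
finger_force: 4.5
```

Call:
{"name": "apply_moves", "arguments": {"motion": [[0, 0, 0.008, 0, 0, 0, -1], [0, 0, 0.016, 0, 0, 0, -1], [0, 0, 0.024, 0, 0, 0, -1], [0, 0, 0.024, 0, 0, 0, -1]]}}

```text
time_s: 4.6
position: [472.0, -135.8, 107.0]
orientation: [[-1.0, 0.003, 0.0], [0.003, 1.0, 0.0], [-0.0, 0.0, -1.0]]
contact_force: [0.5, -1.3, 0.4]
gripper_width: 0.2
finger_force: 0.0
```

It stayed in: no force at z 107, where an unlatched cap would still push back. Next I go up and over to the free side of the +x lobe.

Call:
{"name": "apply_moves", "arguments": {"motion": [[0, 0, 0.12, 0, 0, 0, -1], [0.08, 0.08, 0.12, 0, 0, 0, -1], [0.165, 0.168, 0.12, 0, 0, 0, -1], [0.165, 0.168, 0.12, 0, 0, 0, -1]]}}

```text
time_s: 5.0
position: [515.6, -89.8, 136.7]
orientation: [[-1.0, -0.002, 0.001], [-0.002, 1.0, 0.001], [-0.001, 0.001, -1.0]]
contact_force: [0.7, 0.8, -0.3]
gripper_width: -0.3
finger_force: 0.0
```

```bash
python3 w.py e
```

```text
[515.6 -89.8 136.7] 5.0 [-25.7   7.4  35.3 109.1  -4.8  64.9 101.5]
cap (179.35339105339102, 152.16369820655535) (114, 110, 126, 110) [ 467.4456105  -132.85863081  112.        ]
arrow [ 455.  -158.9  114. ]
arrow [ 456.4 -107.7  114. ]
arrow [ 500.1 -134.7  114. ]
centre [ 470.5 -133.7  114. ] [(np.float64(29.5), np.float64(-121.7)), (np.float64(29.6), np.float64(118.3)), (np.float64(29.6), np.float64(-1.9))]
height/xy by two wrist views (array([ 470.12751625, -136.0919441 ,  104.64575148]), np.float64(3.772855795347577))
```

View pics/e.png

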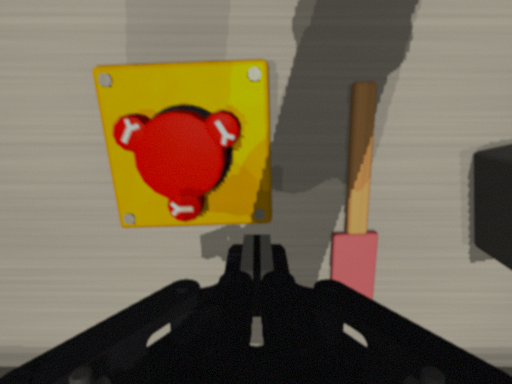

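The picture shows the cap sitting lower, close to the box (latched), with the +x lobe at (185,207) and a clear space on its right for the fingertips. I'll descend beside it.

Call:
{"name": "apply_moves", "arguments": {"motion": [[-0.01, 0, -0.06, 0, 0, 0, -1], [-0.01, 0, -0.12, 0, 0, 0, -1], [-0.01, 0, -0.18, 0, 0, 0, -1], [-0.01, 0, -0.18, 0, 0, 0, -1]]}}

```text
time_s: 5.45
position: [508.2, -94.5, 89.7]
orientation: [[-1.0, 0.005, -0.005], [0.005, 1.0, -0.0], [0.005, -0.0, -1.0]]
contact_force: [-0.5, -0.3, -0.1]
gripper_width: -0.2
finger_force: 0.0
```

Call:
{"name": "apply_moves", "arguments": {"motion": [[0, -0.02, 0, 0, 0, 0, -1], [0, -0.04, 0, 0, 0, 0, -1], [0, -0.06, 0, 0, 0, 0, -1], [0, -0.08, 0, 0, 0, 0, -1], [0, -0.08, 0, 0, 0, 0, -1]]}}

```text
time_s: 5.95
position: [512.0, -113.0, 92.6]
orientation: [[-1.0, 0.003, 0.003], [0.003, 1.0, 0.002], [-0.002, 0.002, -1.0]]
contact_force: [2.0, 1.9, 1.4]
gripper_width: 0.3
finger_force: 1.6
```

Call:
{"name": "apply_moves", "arguments": {"motion": [[0, -0.012, 0, 0, 0, 0, -1], [0, -0.024, 0, 0, 0, 0, -1], [0, -0.036, 0, 0, 0, 0, -1], [0, -0.048, 0, 0, 0, 0, -1], [0, -0.048, 0, 0, 0, 0, -1]]}}

```text
time_s: 6.45
position: [511.9, -126.2, 92.7]
orientation: [[-1.0, 0.004, 0.002], [0.004, 1.0, -0.0], [-0.002, -0.0, -1.0]]
contact_force: [2.5, 3.1, 3.3]
gripper_width: 0.2
finger_force: 2.0
```

```bash
python3 w.py f
```

```text
[ 511.9 -126.2   92.7] 6.45 [-22.1  11.3  36.5 111.2  -7.8  59.8 107.6]
cap (235.10326885337818, 181.61660779366412) (170, 103, 160, 164) [ 468.72595642 -135.11896836  112.        ]
arrow [ 445.4 -149.8  114. ]
arrow [ 473.4 -104.1  114. ]
arrow [ 499.3 -151.3  114. ]
centre [ 472.7 -135.1  114. ] [(np.float64(31.0), np.float64(-151.6)), (np.float64(31.0), np.float64(88.8)), (np.float64(31.2), np.float64(-31.3))]
height/xy by two wrist views (array([ 459.40683995, -132.69739587,  145.67553659]), np.float64(0.3655333697481575))
```

View pics/f.png

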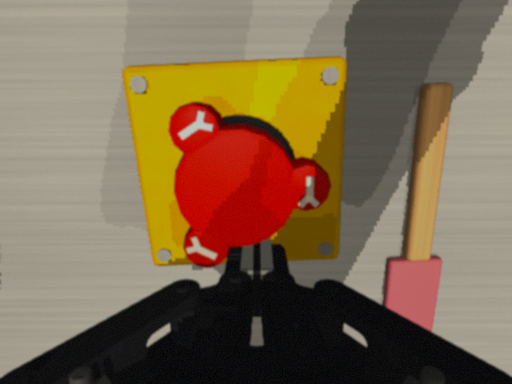

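The cap has turned about 30° clockwise (lobe at (205,248)), past the release angle, and its arrow radius matches the raised height again. I'll back off along the same line, then rise clear.

Call:
{"name": "apply_moves", "arguments": {"motion": [[0, 0.03, 0, 0, 0, 0, -1], [0, 0.06, 0, 0, 0, 0, -1], [0, 0.09, 0, 0, 0, 0, -1], [0.01, 0.13, 0, 0, 0, 0, -1], [0.01, 0.16, 0, 0, 0, 0, -1]]}}

```text
time_s: 7.0
position: [513.0, -84.8, 91.4]
orientation: [[-1.0, 0.003, -0.001], [0.003, 1.0, -0.0], [0.001, -0.0, -1.0]]
contact_force: [0.5, -0.9, 0.1]
gripper_width: -0.1
finger_force: 0.0
```

Call:
{"name": "apply_moves", "arguments": {"motion": [[0, 0, 0.06, 0, 0, 0, -1], [0, 0, 0.16, 0, 0, 0, -1], [0, 0, 0.3, 0, 0, 0, -1], [0, 0, 0.36, 0, 0, 0, -1], [0, 0, 0.36, 0, 0, 0, -1]]}}

```text
time_s: 7.5
position: [514.9, -85.7, 184.2]
orientation: [[-1.0, 0.003, 0.005], [0.003, 1.0, 0.0], [-0.005, 0.0, -1.0]]
contact_force: [-0.8, -0.1, 0.6]
gripper_width: 0.2
finger_force: 0.0
```

Call:
{"name": "apply_moves", "arguments": {"motion": [[-0.17, -0.05, 0, 0, 0, 0, -1], [-0.17, -0.05, 0, 0, 0, 0, -1], [-0.17, -0.05, 0, 0, 0, 0, -1]]}}

```text
time_s: 7.8
position: [469.6, -98.2, 180.8]
orientation: [[-1.0, 0.004, -0.001], [0.004, 1.0, 0.001], [0.001, 0.001, -1.0]]
contact_force: [0.3, 0.8, 0.2]
gripper_width: 0.2
finger_force: 0.0
```

```bash
python3 w.py g; python3 - <<'E'
from h import *
im=imaging.capture('scene'); save('s',cv2.resize(im[120:260,150:330],None,fx=4,fy=4))
o=np.load('scene.npy')
for a in (o,im):
    k=max(cv2.findContours(red(a),0,2)[0],key=cv2.contourArea); print(cv2.boundingRect(k),cv2.contourArea(k))
E
```

```text
[469.6 -98.2 180.8] 7.8 [-27.2  -1.7  35.6 111.5   1.   70.   97.8]
cap (205.94777611194402, 206.3910901692011) (157, 173, 98, 86) [ 469.02869375 -135.78168874  112.        ]
arrow [ 456.9 -161.6  114. ]
arrow [ 457.6 -109.2  114. ]
arrow [ 504.5 -135.8  114. ]
centre [ 473.  -135.6  114. ] [(np.float64(30.6), np.float64(-121.6)), (np.float64(30.5), np.float64(120.4)), (np.float64(31.5), np.float64(-0.5))]
height/xy by two wrist views (array([ 472.39767414, -137.56210143,  102.35448059]), np.float64(0.19500929982638252))
(215, 161, 19, 13) 141.5
(215, 161, 19, 13) 144.0
```

View pics/g.png

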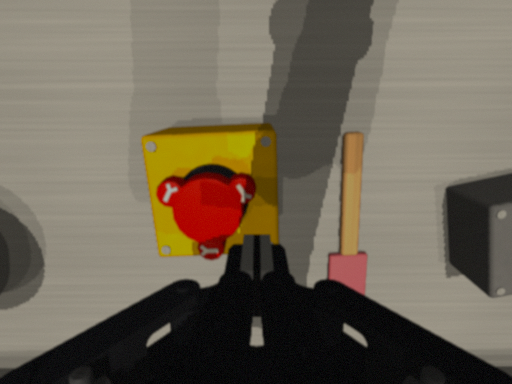

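View pics/s.png

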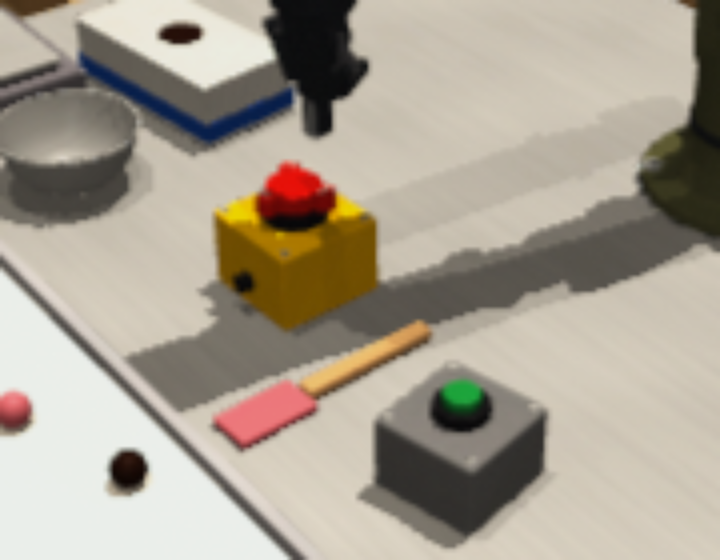

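The cap is out and back at rest: its box in the scene view is the same as at the start, (215,161,19,13), and its lobes are at 0/120/240°. The scraper and start button look untouched, and the gripper is clear.

```bash
python3 -c "
from cell import workorder
print(workorder.close_job())"
```

```text
the job is handed in; nothing more can be done
None
```

The stop check is done and handed in: the button was pressed in until it latched, turned about 30° clockwise until it sprang out, and it is now back at rest, with nothing else touched.

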